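# Crank a bench clamp shut on a steel box section

### The arm

A 6-joint arm with a two-finger parallel gripper is mounted at the origin on the work surface. World frame = base frame: x ahead of the robot, y to its left, z up, the work surface at z = 0. Lengths are in m, angles in rad, forces in N, time in s.
With the tool pointing down it reaches from about 0.375 to 0.925 m from the base axis. Payload 5.7 kg.
Tool frame: the origin (TCP) lies midway between the tips of the shut fingers; the grasp point (between the pads) lies 19 mm behind it; z points along the fingers, x is the direction in which the jaws open and shut, and the axes are right-handed (so a half turn about z gives the same grasp; the last joint's range is limited). The gripper opens to 88 mm and grips with 3 to 60 N. Pads are 20 mm wide; open, the fingers measure 115 mm over their backs; the gripper's body (75 mm by 178 mm) begins 61 mm behind the grasp point.
Start: joints at [1.154, 0.359, 1.51, -0, 1.272, -0.115], TCP at [0.178, 0.573, 0.223] pointing down, gripper open.
Joint ranges: [-2.97, 2.97], [-1.01, 2.36], [0.21, 2.38], [-0.96, 4.11], [0.2, 2.71], [-2.98, 2.98]. Speed limits (rad/s): [2.39, 2.39, 3.14, 3.14, 3.14, 3.14].

### API

Orientations are given as [roll, pitch, yaw] about the fixed x, y, z axes, in that order (R = Rz(yaw) Ry(pitch) Rx(roll)).
In Python, from workcell import arm gives the robot as it stands. The module is installed in compiled form; this text tells all that it offers.
- The arm moves only by the tool arm_command, never from a script. Its argument "steps" is a list of rows, each a list of 2 entries, a list of its own where there are three numbers: the shift along the tool's x, y, z in m, then the turn, a rotation vector about the tool's x, y, z in rad. A call has 1 to 10 rows; each row shifts and turns the commanded pose from where the row before left it, along the tool's axes as they then stand; what a row does not reach is not made up. A row lasts 1/12 s, in which the tool goes at most 41.7 mm and 7.16 degrees, less where a joint would pass 70% of its speed; a pose out of reach is approached as far as the arm can. A call is refused whole if a number of a shift passes 0.0417 or a number of a turn 0.125, either way. A call with a gripper value outside its range is refused whole. "jaw" is the finger opening in m, from 0 to 0.0878, set as the call begins (left out, the last holds). The fingers move at their own pace and stop on an object; "squeeze" is the grip in N (left out, the last holds). Time passes only in rows, so rows that do not move let the fingers close. It gives the time, the measured TCP pose, the force and the opening at its end, in the units of the state.
- arm.observe(): the state, without advancing time (a new reading comes with each control period).
- arm.read_camera(name): name is "scene" or "top" or "wrist"; returns a dict with "image" (400x640x3 uint8, red, green, blue), "range_z" (400x640 float32, m along the optical axis (not along the pixel's ray), 0 where there is no reading), "fx", "fy", "cx", "cy" (pixels), "k1" (the pictures are not rectified: a ray, as slopes to the right and down, at radius r is drawn at 1 + k1 r^2 times it, then the intrinsics apply), "rvec" (rotation vector, rad) and "tvec" (3), from world to camera coordinates, as OpenCV has them; the wrist camera has in their place "tool_from_camera" (4x4, takes a point from camera to tool coordinates, whose origin is the TCP and whose axes are the tool frame's). Camera axes: x right, y down, z forward; pixel columns grow to the right and rows downward; lengths in m; the calibration is good to about 2 mm. A picture is of the moment at which its call begins: read the wrist's pose just before it.
- arm.sign_off(): hands the job in, once; it reports no verdict.
Trained networks look in the newest picture that a camera, given by its name, has taken for a name from the list of things; names that differ only in an ending like _2 or _b are one class to them, and where a whole thing is asked for, a point or a joint stands for the part that bears it (a point fixed in the world has none). Each returns a list of dicts, best first, with "score" (0 to 1); they miss things now and then, are a little off and sometimes report something else, mostly with a low value. They report only what shows in the picture. A call takes as long as a camera call.
- arm.find_in(thing, camera): "position" ([x, y, z] in m, in the coordinates of the camera as it stood for that picture, good to about 4 mm: the middle of the surface that is visible of it).
The state is a dict: "time_s": time; "joint_positions": joint angles; "qvel": joint speeds; "effort": joint torques, N m; "position": TCP position; "eef_rot": TCP orientation; "wrist_force": force on the tool from outside, world axes, zero at the start; "wrist_torque": the same for the moment, N m; "width": finger opening in m.
Only numpy, scipy, OpenCV 4.12 (cv2) and the standard library are available. Lean on these libraries where they do the work, as an engineer would, in place of code of your own. Each camera call takes 0.05 s, during which the arm holds its last target. There are 200 camera calls.

### The job

Take the loose crank out of its stand, feel its hex socket fully down onto the hex hidden inside the clamp's guard tube without ramming it, then wind it clockwise by its black grip until the sprung pad holds the steel box section against the anvil with its springs about half squeezed. Move the jaw only with the crank, leave the crank seated on the hex, and leave the other things on the bench where they are.

Things in the scene. Friction and masses are not known exactly. Their poses are not given: they have to be found in the camera images.
- clamp: Green rack clamp fixed to the bench. Base plate 365 x 130 x 12 mm. Origin on the bench under the axis of the upright guard tube; x from there along the jaw's travel to the fixed anvil (face at x = 255 mm, top 87 mm), z up. Gearbox 110 x 110 mm round the origin, top at z = 72 mm. The spindle resists turning with about 0.3 N m and stays where it is left.
- tube_mouth (a point): Centre of the guard tube's top rim, z = 120 mm, on its vertical axis. Bore 53 mm, outside 66 mm, flared above z = 112 mm. A soft split rubber lip at z = 104 mm, which gives no resistance, hides a steel hex on the axis: 30 mm across flats, z = 72 to 92 mm, cone tip to 97 mm. The angle of the hex is unknown and not measured; it repeats every 60 degrees.
- seat (a point): Point on the tube's axis at the gearbox top, z = 72 mm: where the crank's underside lands when fully seated. Out of line with the hex, the crank's underside is stopped about 20 mm above this; in line with it within about 6 degrees, it goes fully down. Play 1 mm per side. Pressing with 5 to 10 N is plenty; over 45 N on top of the hex is ramming.
- crank: Loose steel crank, 0.5 to 0.85 kg, upright in a stand. Origin: centre of its lower end; z up its axis, x along the arm. Below: hexagonal sleeve 43 mm across flats, 50 mm across corners, with a hex socket 32 mm across flats, 32 mm deep, flats facing +x and every 60 degrees. Hub 42 mm diameter, z = 32 to 62 mm. Arm 22 mm wide, z = 62 to 76 mm, out to x = 95 mm; round counterweight at x = -38 mm.
- boss (a point): Centre of the square boss on top of the crank, on the crank's axis, 94 mm above its underside. Boss 26 x 26 mm, faces along the crank's x and y, from 76 (arm's top) to 112 mm above the underside.
- grip_mid (a point): Point on the axis of the crank's upright black grip, 85 mm from the crank's axis (on its +x side) and 114 mm above its underside. Grip 24 mm diameter, from 79 to 139 mm above the underside; it spins freely on the arm.
- stand: Grey stand fixed to the bench: plate 110 x 110 x 10 mm with an open tube, bore 55 mm, top at 50 mm, in which the crank stands on the plate (crank's underside at 10 mm). Origin on the bench under the tube's axis.
- jaw (a joint): Travel of the sliding jaw towards the anvil, m; 0 fully open. Winding the crank clockwise seen from above closes it by 10 mm per radian, anti-clockwise opens it. At 0 the jaw's face lies 150 mm from the tube's axis along the clamp's x, the free pad's face 174 mm.
- pad (a joint): Squeeze of the springs behind the black pad on the jaw, m; 0 free, 0.012 squeezed solid. Spring 1500 N/m. The free pad stands on two pins 14 mm clear of the jaw's face, so half squeezed leaves about 8 mm there. Pad 10 mm thick, 100 mm wide, 52 mm tall.
- stub: Loose steel box section, 50 x 50 mm, 120 mm long, 0.9 kg, lying across the clamp on the base plate (z = 12 mm), up to 4 mm short of the anvil; the pad pushes it up to the anvil. Origin: centre of its underside; y along its length.
- tin: Bystander: open aluminium tin, 90 mm diameter, 85 mm tall, origin at the centre of its underside.
- spanner: Bystander: steel spanner 190 mm long lying on the bench, along its x.
- disc: Bystander: flat grinding disc 115 mm in diameter, 5 mm thick, lying on the bench.

How it is judged:
By the outcome, as a careful person would: the job done as asked, in the order asked, and still so for the second after the job is handed in, with the robot touching nothing.
It also fails if it takes over 72 s, if anything falls off the work surface, if the arm or the gripper's body presses on something with over 40 N, if the wrist force passes 120 N, or if a joint passes its speed limit or range.

## Working session

There is one attempt and no reset: what is moved stays moved. The work goes in short steps, Python scripts to look and compute and a tool call to move; the robot and the scene stay as the last step left them, time stands still between calls to the robot, and variables do not carry over. Pictures are saved under pics/ and viewed, about 8 in all and at most 12, crops included, and the job is handed in when it is done.

Besides the shell and the picture viewer there is one more tool, called after "Request:" as name(argument=value, ...), one argument or row to a line, values as JSON. arm_command: Moves the arm, as the interface text tells. Its arguments: {"type":"object","properties":{"steps":{"type":"array","items":{"type":"array"}},"jaw":{"type":"number"},"squeeze":{"type":"number"}},"required":["steps"]}

```bash
mkdir -p pics; cat > h.py <<'E'
import numpy as np, cv2
from workcell import arm
from scipy.spatial.transform import Rotation as R
def cam(name):
    s=arm.observe(); c=arm.read_camera(name)
    if name=="wrist":
        T=np.eye(4);T[:3,:3]=R.from_euler('xyz',s['eef_rot']).as_matrix();T[:3,3]=s['position']
        c['W']=T@np.array(c['tool_from_camera'])
    else:
        M=np.eye(4);M[:3,:3]=cv2.Rodrigues(np.array(c['rvec'],float))[0];M[:3,3]=np.ravel(c['tvec']);c['W']=np.linalg.inv(M)
    return c
def save(c,n,crop=None,sc=1):
    im=c['image'][:,:,::-1]
    if crop: a,b,d,e=crop; im=im[b:e,a:d]
    cv2.imwrite('pics/'+n+'.png',cv2.resize(im,None,fx=sc,fy=sc,interpolation=cv2.INTER_CUBIC))
def ray(c,u,v):
    K=np.array([[c['fx'],0,c['cx']],[0,c['fy'],c['cy']],[0,0,1.]])
    p=cv2.undistortPoints(np.array([[[u,v]]],float),K,np.array([c['k1'],0,0,0.]))[0,0]
    return np.array([p[0],p[1],1.])
def atz(c,u,v,z):
    d=c['W'][:3,:3]@ray(c,u,v);o=c['W'][:3,3]
    return o+d*(z-o[2])/d[2]
def cloud(c):
    h,w=c['range_z'].shape
    K=np.array([[c['fx'],0,c['cx']],[0,c['fy'],c['cy']],[0,0,1.]])
    vv,uu=np.mgrid[:h,:w]
    p=cv2.undistortPoints(np.stack([uu,vv],-1).reshape(-1,1,2).astype(float),K,np.array([c['k1'],0,0,0.]))[:,0]
    P=np.c_[p,np.ones(len(p))]*c['range_z'].reshape(-1,1)
    return (P@c['W'][:3,:3].T+c['W'][:3,3]).reshape(h,w,3)
def w(c,p): return c['W'][:3,:3]@np.array(p)+c['W'][:3,3]
E
python3 - <<'E'
from h import *
np.set_printoptions(precision=4,suppress=True)
s=arm.observe();print({k:np.round(v,3) for k,v in s.items()})
for n in ("top","scene"):
    c=cam(n);save(c,n+'0')
    print(n,c['W'])
    for t in ("tube_mouth","boss","grip_mid","crank","clamp","stand","stub","pad","jaw","tin","spanner","disc"):
        r=arm.find_in(t,n)
        print(t,[(np.round(w(c,x['position']),3),round(x['score'],2)) for x in r[:2]])
E
```

```text
{'time_s': np.float64(0.0), 'joint_positions': array([ 1.154,  0.36 ,  1.511, -0.   ,  1.272, -0.115]), 'qvel': array([ 0.002, -0.   ,  0.001,  0.   , -0.001,  0.001]), 'effort': array([ -0.002, -51.539, -27.072,   0.067,   0.035,  -0.   ]), 'position': array([0.178, 0.572, 0.222]), 'eef_rot': array([-3.141,  0.002,  1.269]), 'wrist_force': array([ 0.502,  0.268, -0.154]), 'wrist_torque': array([ 0.015,  0.003, -0.009]), 'width': np.float64(0.087)}
top [[ 0.0287 -0.9933  0.112   0.4685]
 [-0.9996 -0.0293 -0.004   0.0224]
 [ 0.0072 -0.1118 -0.9937  1.2775]
 [ 0.      0.      0.      1.    ]]
tube_mouth [(array([0.589, 0.019, 0.068]), 0.86)]
boss [(array([0.448, 0.216, 0.091]), 0.76)]
grip_mid [(array([0.446, 0.216, 0.091]), 0.74), (array([0.512, 0.187, 0.147]), 0.47)]
crank [(array([0.446, 0.212, 0.083]), 0.72)]
clamp [(array([0.592, 0.025, 0.073]), 0.71)]
stand [(array([0.441, 0.212, 0.011]), 0.59)]
stub [(array([0.586, 0.024, 0.07 ]), 0.69), (array([0.731, 0.047, 0.062]), 0.6)]
pad [(array([ 0.436, -0.264,  0.029]), 0.72), (array([0.677, 0.029, 0.072]), 0.62)]
jaw [(array([0.64 , 0.
[... 353 characters left out ...]
79)]
boss [(array([0.455, 0.209, 0.1  ]), 0.75), (array([ 0.414, -0.25 ,  0.055]), 0.73)]
grip_mid [(array([0.52 , 0.184, 0.131]), 0.47)]
crank [(array([0.45 , 0.211, 0.099]), 0.68), (array([ 0.699, -0.335,  0.004]), 0.6)]
clamp [(array([0.622, 0.003, 0.061]), 0.66), (array([0.457, 0.208, 0.102]), 0.28)]
stand [(array([0.454, 0.198, 0.009]), 0.58)]
stub [(array([0.733, 0.035, 0.061]), 0.59)]
pad []
jaw [(array([0.654, 0.023, 0.055]), 0.64), (array([ 0.419, -0.25 ,  0.052]), 0.4)]
tin [(array([ 0.417, -0.252,  0.055]), 0.79), (array([0.458, 0.198, 0.007]), 0.59)]
spanner [(array([0.719, 0.315, 0.01 ]), 0.55)]
disc [(array([ 0.696, -0.331,  0.004]), 0.83), (array([0.455, 0.197, 0.01 ]), 0.31)]
```

View pics/top0.png

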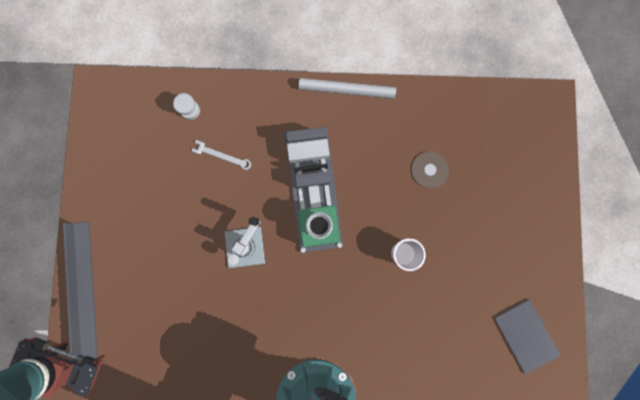

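```bash
python3 - <<'E'
from h import *
np.set_printoptions(precision=4,suppress=True)
c=cam("top");P=cloud(c);np.save('top.npy',P)
def reg(x0,x1,y0,y1,z0,z1):
    m=(P[...,0]>x0)&(P[...,0]<x1)&(P[...,1]>y0)&(P[...,1]<y1)&(P[...,2]>z0)&(P[...,2]<z1)
    q=P[m][:,:2].astype(np.float32)
    print(len(q),q.mean(0),cv2.minAreaRect(q),cv2.minEnclosingCircle(q)) if len(q)>3 else print(len(q))
    return q
print('boss');reg(.38,.6,.1,.3,.112,.130)
print('grip');reg(.38,.6,.1,.3,.138,.16)
print('arm');reg(.38,.6,.1,.3,.078,.094)
print('rim');reg(.4,.65,-.1,.12,.111,.13)
print('anvil');reg(.65,.9,-.15,.2,.08,.095)
print('gearbox');reg(.4,.9,-.15,.2,.068,.078)
print('stub');reg(.65,.9,-.15,.2,.055,.067)
E
```

```text
boss
106 [0.4463 0.222 ] ((0.4765002131462097, 0.2081906497478485), (0.025910699740052223, 0.10969725996255875), 62.59130096435547) ((0.4756333827972412, 0.2066544145345688), 0.055011164397001266)
grip
62 [0.5137 0.1865] ((0.5144248604774475, 0.18742743134498596), (0.021873172372579575, 0.02197706513106823), 0.7248382568359375) ((0.5137879848480225, 0.18692772090435028), 0.011784698814153671)
arm
281 [0.4516 0.2199] ((0.4575038552284241, 0.2198520451784134), (0.03022323176264763, 0.14612559974193573), 63.54066467285156) ((0.4558040201663971, 0.21596746146678925), 0.07340932637453079)
rim
265 [0.5086 0.0067] ((0.5072706341743469, 0.0069338418543338776), (0.07197067886590958, 0.06941847503185272), 1.733940839767456) ((0.5081514716148376, 0.006745241582393646), 0.03698946163058281)
anvil
426 [0.7735 0.0494] ((0.7746556401252747, 0.049374453723430634), (0.031091421842575073, 0.11942402273416519), 9.503890991210938) ((0.7727673649787903, 0.048989709466695786), 0.060730718076229095)
gearbox
1332 [0.5627 0.0158] ((0.6004437804222107, 0.07733166217803955), (0.31155142188072205, 0.22444653511047363), 8.278308868408203) ((0.6076809763908386, 0.0384274460375309), 0.17042610049247742)
stub
756 [0.7299 0.0446] ((0.7282269597053528, 0.042860016226768494), (0.13860662281513214, 0.12358290702104568), 14.672393798828125) ((0.7304750680923462, 0.05205928906798363), 0.08066858351230621)
```

The top view shows the crank in its stand at about (245,246), with the grip towards (253,222). The clamp tube is at (319,226), the anvil at (307,132) and the tin at (408,254). Next I'll move above the crank for a close look.

```bash
cat >> h.py <<'E'
def plan(x,y,z,yaw,n=10):
    s=arm.observe();M=R.from_euler('xyz',s['eef_rot'])
    T=R.from_euler('xyz',[np.pi,0,yaw])
    rv=(M.inv()*T).as_rotvec(); d=M.inv().apply(np.array([x,y,z])-s['position'])
    d2=T.inv().apply(np.array([x,y,z])-s['position'])
    print('pos',np.round(s['position'],4),np.round(s['eef_rot'],3),'F',np.round(s['wrist_force'],1),'w',round(float(s['width']),4),'t',round(float(s['time_s']),2))
    print('d(cur axes)',np.round(d,4),'d(target axes)',np.round(d2,4),'rv',np.round(rv,4),'per row/%d'%n,np.round(d2/n,4),np.round(rv/n,4))
E
python3 -c "
from h import *
plan(.438,.225,.29,1.108,14)"
```

```text
pos [0.1783 0.5728 0.2226] [-3.142  0.     1.269] F [-0.2 -0.1  0.1] w 0.0877 t 1.35
d(cur axes) [-0.2549  0.3513 -0.0674] d(target axes) [-0.1953  0.3876 -0.0674] rv [-0.      0.0002  0.1609] per row/14 [-0.014   0.0277 -0.0048] [-0.      0.      0.0115]
```

Request:
arm_command(
  steps=[
    [[0,0,-0.02],[0,0,0.08]],
    [[0,0,-0.02],[0,0,0.081]],
    [[-0.0163,0.0323,-0.002],[0,0,0]],
    [[-0.0163,0.0323,-0.002],[0,0,0]],
    [[-0.0163,0.0323,-0.002],[0,0,0]],
    [[-0.0163,0.0323,-0.002],[0,0,0]],
    [[-0.0163,0.0323,-0.002],[0,0,0]],
    [[-0.0163,0.0323,-0.002],[0,0,0]],
    [[-0.0163,0.0323,-0.002],[0,0,0]],
    [[-0.0163,0.0323,-0.002],[0,0,0]],
  ],
)

```text
time_s: 2.18
position: [0.3521, 0.3393, 0.2789]
eef_rot: [3.141, -0.0, 1.108]
wrist_force: [0.8, 0.4, -0.2]
width: 0.0879
```

Request:
arm_command(
  steps=[
    [[-0.0163,0.0323,-0.002],[0,0,0]],
    [[-0.0163,0.0323,-0.002],[0,0,0]],
    [[-0.0163,0.0323,-0.002],[0,0,0]],
    [[-0.0163,0.0323,-0.002],[0,0,0]],
    [[0,0,0],[0,0,0]],
    [[0,0,0],[0,0,0]],
  ],
)

```text
time_s: 2.68
position: [0.4389, 0.2235, 0.2868]
eef_rot: [3.141, -0.0, 1.104]
wrist_force: [-0.5, 0.7, -0.3]
width: 0.0878
```

```bash
python3 - <<'E'
from h import *
np.set_printoptions(precision=4,suppress=True)
plan(.438,.225,.29,1.108,1)
c=cam("wrist");save(c,'w1');np.save('w1.npy',cloud(c));print(c['W'])
for t in ("boss","grip_mid","stand"):
    print(t,[(np.round(w(c,x['position']),4),round(x['score'],2)) for x in arm.find_in(t,"wrist")[:2]])
P=cloud(c)
def reg(n,x0,x1,y0,y1,z0,z1):
    m=(P[...,0]>x0)&(P[...,0]<x1)&(P[...,1]>y0)&(P[...,1]<y1)&(P[...,2]>z0)&(P[...,2]<z1)
    q=P[m][:,:2].astype(np.float32)
    if len(q)>3: print(n,len(q),q.mean(0),P[m][:,2].mean(),cv2.minAreaRect(q))
    else: print(n,len(q))
reg('boss',.40,.47,.18,.26,.113,.132)
reg('grip',.48,.56,.15,.22,.138,.16)
reg('arm',.38,.56,.12,.3,.078,.092)
E
```

```text
pos [0.4389 0.2235 0.2868] [ 3.141 -0.     1.104] F [-0.5  0.7 -0.3] w 0.0878 t 2.68
d(cur axes) [ 0.0009 -0.0014 -0.0032] d(target axes) [ 0.0009 -0.0014 -0.0032] rv [ 0.0002 -0.0003 -0.0039] per row/1 [ 0.0009 -0.0014 -0.0032] [ 0.0002 -0.0003 -0.0039]
[[ 0.4507  0.8497  0.2737  0.3626]
 [ 0.8927 -0.429  -0.1381  0.2624]
 [ 0.0001  0.3065 -0.9519  0.4484]
 [ 0.      0.      0.      1.    ]]
boss [(array([0.4369, 0.2196, 0.0873]), 0.63)]
grip_mid [(array([0.5062, 0.1884, 0.1445]), 0.7)]
stand [(array([0.4239, 0.2376, 0.0088]), 0.67), (array([0.7242, 0.3515, 0.0025]), 0.26)]
boss 625 [0.4357 0.2292] 0.12108005746450172 ((0.4364260137081146, 0.22908568382263184), (0.02525491826236248, 0.025831881910562515), 63.01973342895508)
grip 429 [0.5092 0.189 ] 0.14703255327960452 ((0.5106996893882751, 0.18846869468688965), (0.022627664729952812, 0.022732475772500038), 16.80135154724121)
arm 1458 [0.4461 0.2236] 0.08546073053744467 ((0.44880470633506775, 0.22046761214733124), (0.03117305412888527, 0.13520079851150513), 59.6907958984375)
```

View pics/w1.png

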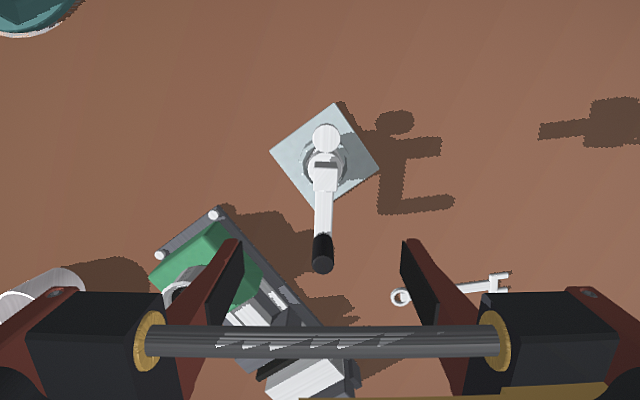

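The wrist view shows the crank upright in the stand. Boss is at about (326,175), counterweight at (326,138) and grip at (322,253). I'll descend partway and re-measure.

```bash
python3 -c "
from h import *
plan(.4375,.2285,.19,1.083,4)"
```

```text
pos [0.4369 0.2258 0.2865] [-3.141  0.     1.109] F [-0.3  0.3  0.3] w 0.0879 t 2.88
d(cur axes) [ 0.0028 -0.0006  0.0965] d(target axes) [ 0.0027 -0.0007  0.0965] rv [-0.0007  0.0002  0.0265] per row/4 [ 0.0007 -0.0002  0.0241] [-0.0002  0.      0.0066]
```

Request:
arm_command(
  steps=[
    [[0.0027,-0.0007,0.015],[0,0,0.0265]],
    [[0,0,0.025],[0,0,0]],
    [[0,0,0.025],[0,0,0]],
    [[0,0,0.022],[0,0,0]],
    [[0,0,0.0095],[0,0,0]],
    [[0,0,0],[0,0,0]],
    [[0,0,0],[0,0,0]],
    [[0,0,0],[0,0,0]],
  ],
)

```text
time_s: 3.55
position: [0.4391, 0.2283, 0.1914]
eef_rot: [3.14, -0.001, 1.082]
wrist_force: [0.2, 1.0, 0.5]
width: 0.0877
```

```bash
python3 - <<'E'
from h import *
np.set_printoptions(precision=4,suppress=True)
c=cam("wrist");save(c,'w2');P=cloud(c);np.save('w2.npy',P)
def reg(n,x0,x1,y0,y1,z0,z1):
    m=(P[...,0]>x0)&(P[...,0]<x1)&(P[...,1]>y0)&(P[...,1]<y1)&(P[...,2]>z0)&(P[...,2]<z1)
    q=P[m][:,:2].astype(np.float32)
    if len(q)>3: print(n,len(q),q.mean(0),P[m][:,2].mean(),cv2.minAreaRect(q))
    else: print(n,len(q))
reg('boss',.40,.47,.18,.26,.117,.132)
reg('grip',.48,.56,.15,.22,.144,.16)
plan(.4365,.2290,.087,1.083,4)
E
```

```text
boss 1104 [0.4359 0.2294] 0.121279521004354 ((0.4367446005344391, 0.22897963225841522), (0.025539087131619453, 0.026019711047410965), 61.75494384765625)
grip 311 [0.5054 0.1912] 0.14754236026735473 ((0.5055396556854248, 0.19061633944511414), (0.02326235920190811, 0.010979585349559784), 64.7759780883789)
pos [0.4393 0.2282 0.1916] [ 3.14  -0.002  1.082] F [0.5 0.6 0. ] w 0.0881 t 3.6
d(cur axes) [-0.0008 -0.0031  0.1045] d(target axes) [-0.0006 -0.0029  0.1046] rv [ 0.0017 -0.0018 -0.0009] per row/4 [-0.0002 -0.0007  0.0261] [ 0.0004 -0.0004 -0.0002]
```

View pics/w2.png

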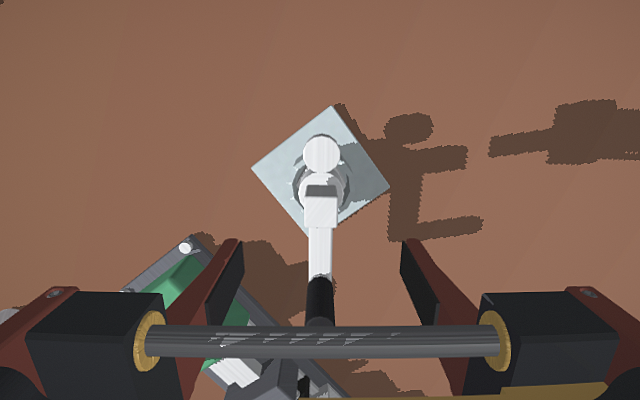

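The boss top is centred at about (320,209), midway between the fingers, and clear of them. I'll descend and grip it.

Request:
arm_command(
  steps=[
    [[-0.0006,-0.0025,0.02],[0,0,0]],
    [[0,0,0.025],[0,0,0]],
    [[0,0,0.025],[0,0,0]],
    [[0,0,0.02],[0,0,0]],
    [[0,0,0.0125],[0,0,0]],
    [[0,0,0],[0,0,0]],
  ],
)

```text
time_s: 4.1
position: [0.4352, 0.2278, 0.0865]
eef_rot: [-3.14, 0.002, 1.081]
wrist_force: [0.2, -0.3, 1.0]
width: 0.0876
```

Request:
arm_command(
  steps=[
    [[0,0,0],[0,0,0]],
    [[0,0,0],[0,0,0]],
    [[0,0,0],[0,0,0]],
    [[0,0,0],[0,0,0]],
    [[0,0,0],[0,0,0]],
    [[0,0,0],[0,0,0]],
  ],
  jaw=0.0,
  squeeze=55,
)

```text
time_s: 4.6
position: [0.4363, 0.2283, 0.0882]
eef_rot: [3.141, -0.001, 1.082]
wrist_force: [-0.7, -0.8, 0.2]
width: 0.0511
```

Request:
arm_command(
  steps=[
    [[0,0,0],[0,0,0]],
    [[0,0,0],[0,0,0]],
    [[0,0,0],[0,0,0]],
    [[0,0,0],[0,0,0]],
    [[0,0,0],[0,0,0]],
    [[0,0,0],[0,0,0]],
  ],
)

```text
time_s: 5.1
position: [0.4361, 0.2283, 0.0876]
eef_rot: [3.141, -0.0, 1.082]
wrist_force: [0.4, 2.1, -0.0]
width: 0.0256
```

Request:
arm_command(
  steps=[
    [[0,0,0],[0,0,0]],
    [[0,0,-0.005],[0,0,0]],
    [[0,0,-0.01],[0,0,0]],
    [[0,0,-0.015],[0,0,0]],
    [[0,0,-0.02],[0,0,0]],
    [[0,0,-0.025],[0,0,0]],
    [[0,0,-0.025],[0,0,0]],
    [[0,0,-0.025],[0,0,0]],
    [[0,0,-0.015],[0,0,0]],
    [[0,0,-0.01],[0,0,0]],
  ],
)

```text
time_s: 5.93
position: [0.436, 0.2281, 0.2399]
eef_rot: [3.14, -0.001, 1.082]
wrist_force: [1.0, 0.0, -7.0]
width: 0.0258
```

```bash
python3 -c "
from h import *
plan(.55,.086,.26,1.082,8)
c=cam('scene');P=cloud(c)
m=(abs(P[...,0]-.51)<.06)&(abs(P[...,1]-.007)<.06)&(P[...,2]>.113)&(P[...,2]<.135)
q=P[m][:,:2].astype(np.float32);print(len(q),q.mean(0),cv2.minEnclosingCircle(q),cv2.fitEllipse(q),P[m][:,2].mean())"
```

```text
pos [0.436  0.2281 0.2399] [ 3.140e+00 -1.000e-03  1.082e+00] F [ 1.  0. -7.] w 0.0258 t 5.93
d(cur axes) [-0.0719  0.1674 -0.0199] d(target axes) [-0.072   0.1674 -0.0201] rv [ 0.0014 -0.0012 -0.0005] per row/8 [-0.009   0.0209 -0.0025] [ 0.0002 -0.0002 -0.0001]
187 [0.50569624 0.00962607] ((0.5090397000312805, 0.006886988412588835), 0.03749274089932442) ((0.5096601247787476, 0.006430426612496376), (0.06632401794195175, 0.06712710112333298), 69.9523696899414) 0.11784349221106509
```

Request:
arm_command(
  steps=[
    [[-0.005,0.012,-0.01],[0,0,0]],
    [[-0.01,0.023,-0.01],[0,0,0]],
    [[-0.0105,0.0245,0],[0,0,0]],
    [[-0.0105,0.0245,0],[0,0,0]],
    [[-0.0105,0.0245,0],[0,0,0]],
    [[-0.0105,0.0245,0],[0,0,0]],
    [[-0.01,0.023,0],[0,0,0]],
    [[-0.005,0.0114,0],[0,0,0]],
    [[0,0,0],[0,0,0]],
    [[0,0,0],[0,0,0]],
  ],
)

```text
time_s: 6.82
position: [0.5491, 0.0852, 0.2565]
eef_rot: [-3.139, 0.001, 1.08]
wrist_force: [0.2, -0.4, -7.8]
width: 0.0257
```

```bash
python3 - <<'E'
from h import *
np.set_printoptions(precision=4,suppress=True)
c=cam("wrist");save(c,'w3');P=cloud(c);np.save('w3.npy',P)
m=(abs(P[...,0]-.51)<.06)&(abs(P[...,1]-.007)<.06)&(P[...,2]>.113)&(P[...,2]<.135)
q=P[m][:,:2].astype(np.float32);print(len(q),q.mean(0),cv2.minEnclosingCircle(q),cv2.fitEllipse(q),P[m][:,2].mean())
plan(.509,.0067,.26,1.082,8)
E
```

```text
1743 [0.5047 0.0054] ((0.5054253935813904, 0.00725954445078969), 0.03728821873664856) ((0.505420982837677, 0.008054418489336967), (0.06562144309282303, 0.06616751849651337), 156.6255645751953) 0.11730882369909938
pos [0.5487 0.086  0.2567] [-3.139  0.001  1.081] F [-0.3  0.7 -6.2] w 0.0259 t 6.87
d(cur axes) [-0.0886  0.0023 -0.0032] d(target axes) [-0.0886  0.0022 -0.0033] rv [-0.0029  0.001  -0.0012] per row/8 [-0.0111  0.0003 -0.0004] [-0.0004  0.0001 -0.0001]
```

View pics/w3.png

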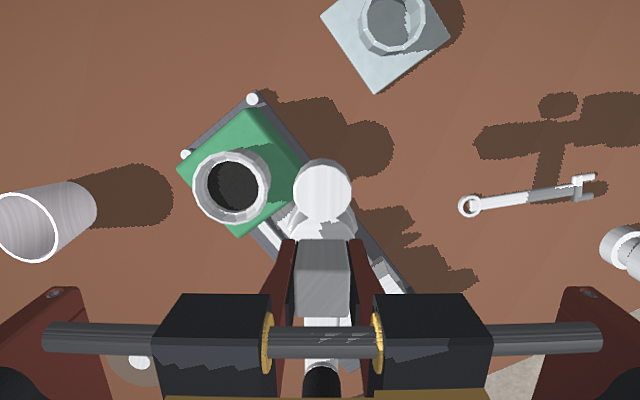

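The crank hangs upright in the fingers with its counterweight at (322,190). The tube rim is clearly visible at (231,187). I'll measure the held crank in the same cloud.

```bash
python3 - <<'E'
from h import *
P=np.load('w3.npy');s=arm.observe()
z=P[...,2]; sub=(abs(P[...,0]-.53)<.12)&(abs(P[...,1]-.09)<.12)&(z>.15)
h,e=np.histogram(z[sub],bins=np.arange(.15,.34,.004));print([(round(a,3),n) for a,n in zip(e,h) if n>20])
M=R.from_euler('xyz',s['eef_rot'])
for lo,hi in((.284,.30),(.245,.262)):
    m=(abs(P[...,0]-.53)<.12)&(abs(P[...,1]-.09)<.12)&(z>lo)&(z<hi)
    Q=M.inv().apply(P[m]-s['position']); 
    vv,uu=np.where(m)
    # boss pixel window / counterweight window
    b=(abs(Q[:,0])<.02)&(Q[:,1]>-.07)&(Q[:,1]<.03)
    q=Q[b][:,:2].astype(np.float32)
    if len(q)>5: print(lo,len(q),q.mean(0),q.min(0),q.max(0),cv2.minAreaRect(q),'cw',cv2.minEnclosingCircle(q[q[:,1]<-.022]) if (q[:,1]<-.022).sum()>5 else '', Q[b][:,2].mean())
E
```

```text
[(np.float64(0.198), np.int64(23)), (np.float64(0.202), np.int64(24)), (np.float64(0.206), np.int64(58)), (np.float64(0.21), np.int64(106)), (np.float64(0.218), np.int64(29)), (np.float64(0.222), np.int64(37)), (np.float64(0.226), np.int64(42)), (np.float64(0.23), np.int64(53)), (np.float64(0.234), np.int64(81)), (np.float64(0.238), np.int64(1180)), (np.float64(0.242), np.int64(60)), (np.float64(0.246), np.int64(73)), (np.float64(0.25), np.int64(826)), (np.float64(0.254), np.int64(2555)), (np.float64(0.258), np.int64(399)), (np.float64(0.262), np.int64(468)), (np.float64(0.266), np.int64(488)), (np.float64(0.27), np.int64(528)), (np.float64(0.274), np.int64(546)), (np.float64(0.278), np.int64(472)), (np.float64(0.282), np.int64(399)), (np.float64(0.286), np.int64(1096)), (np.float64(0.29), np.int64(2284)), (np.float64(0.294), np.int64(325)), (np.float64(0.298), np.int64(372)), (np.float64(0.302), np.int64(398)), (np.float64(0.306), np.int64(387)), (np.float64(0.31), np.int64(431)), (np.float64(0.314), np.int64(221)), (np.float64(0.318), np.int64(182)), (np.float64(0.322), np.int64(163)), (np.float64(0.326), np.int64(106)), (np.float64(0.33), np.int64(111)), (np.float64(0.334), np.int64(623))]
0.284 3840 [-0.00013611 -0.00226817] [-0.01998052 -0.01233971] [0.01998207 0.01469315] ((-6.0016289353370667e-05, 0.0012520374730229378), (0.03996489197015762, 0.026991603896021843), 0.2779426574707031) cw  -0.03397682031696783
0.245 3087 [ 4.8324808e-05 -3.5203282e-02] [-0.0198594  -0.05256547] [ 0.01988499 -0.00956707] ((-2.5501474738121033e-05, -0.031080231070518494), (0.042969826608896255, 0.039743781089782715), 89.88876342773438) cw ((3.865113467327319e-05, -0.03678011894226074), 0.01598404347896576) 0.0020432986371673994
```

```bash
python3 -c "
from h import *
plan(.506,.0077,.205,1.082,8)"
```

```text
pos [0.5487 0.086  0.2567] [-3.139e+00  1.000e-03  1.081e+00] F [-0.3  0.7 -6.2] w 0.0259 t 6.87
d(cur axes) [-0.0891 -0.0007  0.0518] d(target axes) [-0.0891 -0.0009  0.0517] rv [-0.0029  0.001  -0.0012] per row/8 [-0.0111 -0.0001  0.0065] [-0.0004  0.0001 -0.0001]
```

Request:
arm_command(
  steps=[
    [[-0.01,0,0],[0,0,0]],
    [[-0.02,-0.001,0],[0,0,0]],
    [[-0.025,0,0],[0,0,0]],
    [[-0.021,0,0],[0,0,0]],
    [[-0.013,0,0.005],[0,0,0]],
    [[0,0,0.015],[0,0,0]],
    [[0,0,0.02],[0,0,0]],
    [[0,0,0.0115],[0,0,0]],
    [[0,0,0],[0,0,0]],
    [[0,0,0],[0,0,0]],
  ],
)

```text
time_s: 7.7
position: [0.506, 0.0083, 0.2056]
eef_rot: [-3.14, 0.001, 1.082]
wrist_force: [0.5, -1.1, -5.9]
width: 0.0263
```

```bash
python3 - <<'E'
from h import *
c=cam("scene");save(c,'s1',(180,150,400,320),3.5)
for i in range(1): plan(.506,.0077,.205,1.082,1)
p=(np.array([.507,.007,.12])-c['W'][:3,3])@c['W'][:3,:3];print(p,c['fx'],c['cx'],c['cy'],p[:2]/p[2]*c['fx']+[c['cx'],c['cy']])
E
```

```text
pos [0.5071 0.0082 0.2065] [ 3.142 -0.     1.082] F [ 0.3 -0.1 -6.5] w 0.0256 t 7.75
d(cur axes) [-0.0009 -0.0007  0.0015] d(target axes) [-0.0009 -0.0007  0.0015] rv [ 0.     -0.0001  0.0001] per row/1 [-0.0009 -0.0007  0.0015] [ 0.     -0.0001  0.0001]
[-0.05593683 -0.08717707  1.11582963] 407.998830484006 323.02394781481166 199.86049502505495 [302.57086147 167.98453308]
```

```bash
python3 - <<'E'
from h import *
im=cv2.imread('pics/s1.png')  # crop origin 180,150 scale 3.5
c=cam("scene");save(c,'s2',(262,110,342,210),6)
E
```

```text
(no output)
```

View pics/s2.png

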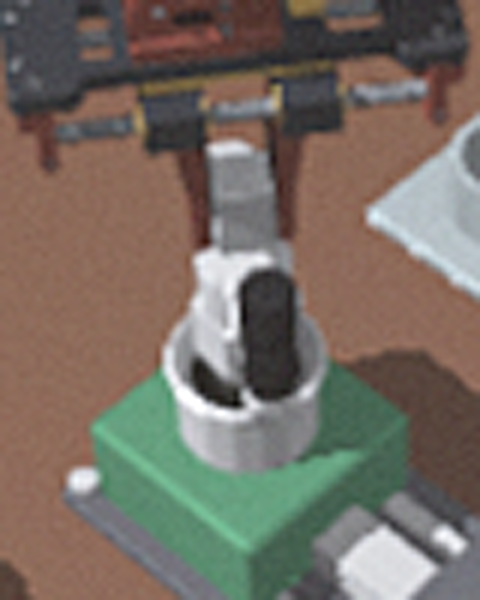

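The scene crop shows the crank hub over the tube mouth. Both are centred near column 245, and the grip points towards the camera. I'll lower it slowly.

Request:
arm_command(
  steps=[
    [[0,0,0.005],[0,0,0]],
    [[0,0,0.004],[0,0,0]],
    [[0,0,0.004],[0,0,0]],
    [[0,0,0.003],[0,0,0]],
    [[0,0,0],[0,0,0]],
  ],
)

```text
time_s: 8.22
position: [0.5065, 0.0079, 0.1894]
eef_rot: [-3.14, 0.001, 1.081]
wrist_force: [-0.1, -0.2, -7.3]
width: 0.0261
```

```bash
cat > st.py <<'E'
from h import *
S=[]
s=arm.observe();print(round(float(s['time_s']),2),'pos',np.round(s['position'],4),np.round(s['eef_rot'],3),'F',np.round(s['wrist_force'],1),'T',np.round(s['wrist_torque'],2),round(float(s['width']),4))
E
python3 st.py
```

```text
8.22 pos [0.5065 0.0079 0.1894] [-3.140e+00  1.000e-03  1.081e+00] F [-0.1 -0.2 -7.3] T [-0.01  0.06  0.01] 0.0261
```

Request:
arm_command(
  steps=[
    [[0,0,0.002],[0,0,0]],
    [[0,0,0.002],[0,0,0]],
    [[0,0,0.002],[0,0,0]],
    [[0,0,0],[0,0,0]],
  ],
)

```text
time_s: 8.55
position: [0.5069, 0.0078, 0.1837]
eef_rot: [-3.141, 0.0, 1.082]
wrist_force: [0.2, -0.5, -6.9]
width: 0.0257
```

Request:
arm_command(
  steps=[
    [[0,0,0.002],[0,0,0]],
    [[0,0,0.002],[0,0,0]],
    [[0,0,0.001],[0,0,0]],
    [[0,0,0],[0,0,0]],
  ],
)

```text
time_s: 8.88
position: [0.5069, 0.0078, 0.1789]
eef_rot: [-3.141, 0.0, 1.081]
wrist_force: [-0.2, -0.6, -8.1]
width: 0.0254
```

Request:
arm_command(
  steps=[
    [[0,0,0.002],[0,0,0]],
    [[0,0,0.001],[0,0,0]],
    [[0,0,0],[0,0,0]],
  ],
)

```text
time_s: 9.13
position: [0.5069, 0.0078, 0.1759]
eef_rot: [-3.141, 0.0, 1.081]
wrist_force: [-1.3, -0.6, -8.3]
width: 0.0262
```

Request:
arm_command(
  steps=[
    [[0,0,0.001],[0,0,0]],
    [[0,0,0.001],[0,0,0]],
    [[0,0,0.001],[0,0,0]],
    [[0,0,0.001],[0,0,0]],
    [[0,0,0],[0,0,0]],
  ],
)

```text
time_s: 9.55
position: [0.507, 0.0078, 0.1719]
eef_rot: [-3.141, 0.0, 1.081]
wrist_force: [-1.1, -0.1, -6.2]
width: 0.026
```

Request:
arm_command(
  steps=[
    [[0,0,0.001],[0,0,0]],
    [[0,0,0.001],[0,0,0]],
    [[0,0,0],[0,0,0]],
  ],
)

```text
time_s: 9.8
position: [0.507, 0.0079, 0.17]
eef_rot: [-3.141, 0.0, 1.082]
wrist_force: [-1.9, -0.7, -6.8]
width: 0.0257
```

Request:
arm_command(
  steps=[
    [[0,0,0.0005],[0,0,0]],
    [[0,0,0.0005],[0,0,0]],
    [[0,0,0],[0,0,0]],
  ],
)

```text
time_s: 10.05
position: [0.5071, 0.0078, 0.1695]
eef_rot: [3.142, 0.0, 1.082]
wrist_force: [-3.5, -1.3, -1.5]
width: 0.026
```

Request:
arm_command(
  steps=[
    [[-0.0002,-0.0005,0.0003],[0,0,0]],
    [[0,0,0],[0,0,0.05]],
    [[0,0,0],[0,0,0.05]],
    [[0,0,0],[0,0,0]],
  ],
)

```text
time_s: 10.38
position: [0.5072, 0.0076, 0.1694]
eef_rot: [3.14, -0.0, 0.98]
wrist_force: [-3.0, -1.5, 0.4]
width: 0.0255
```

```bash
python3 st.py
```

```text
10.38 pos [0.5072 0.0076 0.1694] [ 3.14 -0.    0.98] F [-3.  -1.5  0.4] T [-0.4   0.68 -0.03] 0.0255
```

Request:
arm_command(
  steps=[
    [[0,0,0],[0,0,0.05]],
    [[0,0,0],[0,0,0.05]],
    [[0,0,0],[0,0,0]],
  ],
)

```text
time_s: 10.63
position: [0.5071, 0.0078, 0.1693]
eef_rot: [3.141, -0.0, 0.881]
wrist_force: [-2.9, -0.4, 1.7]
width: 0.0253
```

Request:
arm_command(
  steps=[
    [[0,0,0],[0,0,0.05]],
    [[0,0,0],[0,0,0.05]],
    [[0,0,0],[0,0,0]],
  ],
)

```text
time_s: 10.88
position: [0.5071, 0.0078, 0.1693]
eef_rot: [3.141, -0.001, 0.782]
wrist_force: [-2.3, -0.8, 2.4]
width: 0.0255
```

Request:
arm_command(
  steps=[
    [[0,0,0],[0,0,0.05]],
    [[0,0,0],[0,0,0.05]],
    [[0,0,0],[0,0,0]],
  ],
)

```text
time_s: 11.13
position: [0.5072, 0.0076, 0.1693]
eef_rot: [3.14, -0.001, 0.683]
wrist_force: [-2.2, -1.4, 2.4]
width: 0.0257
```

Request:
arm_command(
  steps=[
    [[0,0,0],[0,0,0.05]],
    [[0,0,0],[0,0,0.05]],
    [[0,0,0],[0,0,0]],
  ],
)

```text
time_s: 11.38
position: [0.5073, 0.0074, 0.1693]
eef_rot: [3.14, -0.001, 0.583]
wrist_force: [-1.3, -1.9, 2.3]
width: 0.0257
```

Request:
arm_command(
  steps=[
    [[0,0,0],[0,0,0.05]],
    [[0,0,0],[0,0,0.05]],
    [[0,0,0],[0,0,0]],
  ],
)

```text
time_s: 11.63
position: [0.5072, 0.0076, 0.1692]
eef_rot: [3.14, -0.001, 0.484]
wrist_force: [-2.1, -3.1, 2.1]
width: 0.0259
```

Request:
arm_command(
  steps=[
    [[0,0,0],[0,0,0.05]],
    [[0,0,0],[0,0,0.05]],
    [[0,0,0],[0,0,0]],
  ],
)

```text
time_s: 11.88
position: [0.5071, 0.0076, 0.1692]
eef_rot: [3.141, -0.001, 0.384]
wrist_force: [-2.1, -2.4, 3.3]
width: 0.0262
```

Request:
arm_command(
  steps=[
    [[0,0,0],[0,0,0.05]],
    [[0,0,0],[0,0,0.05]],
    [[0,0,0],[0,0,0]],
  ],
)

```text
time_s: 12.13
position: [0.5071, 0.0077, 0.1692]
eef_rot: [3.141, -0.001, 0.284]
wrist_force: [-1.6, -3.1, 4.7]
width: 0.0262
```

```bash
python3 st.py
```

```text
12.13 pos [0.5071 0.0077 0.1692] [ 3.141e+00 -1.000e-03  2.840e-01] F [-1.6 -3.1  4.7] T [-0.61  0.63  0.02] 0.0262
```

Request:
arm_command(
  steps=[
    [[0,0,-0.001],[0,0,0]],
    [[0,0,-0.001],[0,0,0]],
    [[0,0,0],[0,0,0]],
  ],
)

```text
time_s: 12.38
position: [0.5062, 0.0085, 0.1702]
eef_rot: [-3.14, 0.001, 0.283]
wrist_force: [0.1, 0.3, -6.6]
width: 0.0258
```

```bash
python3 st.py
```

```text
12.38 pos [0.5062 0.0085 0.1702] [-3.14e+00  1.00e-03  2.83e-01] F [ 0.1  0.3 -6.6] T [-0.04  0.02  0.03] 0.0258
```

Request:
arm_command(
  steps=[
    [[-0.001,0,0],[0,0,0]],
    [[0,0,0],[0,0,0]],
    [[0,0,0],[0,0,0]],
  ],
)

```text
time_s: 12.63
position: [0.5053, 0.0078, 0.1705]
eef_rot: [-3.141, 0.001, 0.282]
wrist_force: [0.1, 0.2, -6.8]
width: 0.0255
```

Request:
arm_command(
  steps=[
    [[-0.001,0,0],[0,0,0]],
    [[0,0,0],[0,0,0]],
    [[0,0,0],[0,0,0]],
  ],
)

```text
time_s: 12.88
position: [0.5045, 0.0074, 0.1708]
eef_rot: [-3.142, 0.0, 0.282]
wrist_force: [0.1, 0.5, -7.0]
width: 0.026
```

Request:
arm_command(
  steps=[
    [[-0.001,0,0],[0,0,0]],
    [[0,0,0],[0,0,0]],
    [[0,0,0],[0,0,0]],
  ],
)

```text
time_s: 13.13
position: [0.504, 0.0071, 0.1709]
eef_rot: [3.141, -0.001, 0.281]
wrist_force: [1.1, -0.1, -7.0]
width: 0.0257
```

Request:
arm_command(
  steps=[
    [[-0.001,0,0],[0,0,0]],
    [[0,0,0],[0,0,0]],
    [[0,0,0],[0,0,0]],
  ],
)

```text
time_s: 13.38
position: [0.5037, 0.007, 0.1711]
eef_rot: [3.141, -0.002, 0.281]
wrist_force: [3.4, 1.7, -10.4]
width: 0.0256
```

```bash
python3 st.py
```

```text
13.38 pos [0.5037 0.007  0.1711] [ 3.141e+00 -2.000e-03  2.810e-01] F [  3.4   1.7 -10.4] T [ 0.41 -0.85 -0.01] 0.0256
```

Request:
arm_command(
  steps=[
    [[0.002,0,0],[0,0,0]],
    [[0.002,0,0],[0,0,0]],
    [[0,0,0],[0,0,0]],
    [[0,0,0],[0,0,0]],
  ],
)

```text
time_s: 13.72
position: [0.5061, 0.0078, 0.1707]
eef_rot: [-3.141, 0.001, 0.282]
wrist_force: [-0.6, 0.1, -6.1]
width: 0.0255
```

Request:
arm_command(
  steps=[
    [[0.001,0,0],[0,0,0]],
    [[0,0,0],[0,0,0]],
    [[0,0,0],[0,0,0]],
  ],
)

```text
time_s: 13.97
position: [0.5074, 0.0081, 0.1708]
eef_rot: [3.142, 0.0, 0.282]
wrist_force: [0.8, -0.4, -6.4]
width: 0.026
```

Request:
arm_command(
  steps=[
    [[0.001,0,0],[0,0,0]],
    [[0,0,0],[0,0,0]],
    [[0,0,0],[0,0,0]],
  ],
)

```text
time_s: 14.22
position: [0.508, 0.0084, 0.1707]
eef_rot: [-3.142, 0.001, 0.282]
wrist_force: [-0.9, -1.0, -6.2]
width: 0.0256
```

```bash
python3 st.py
```

```text
14.22 pos [0.508  0.0084 0.1707] [-3.142e+00  1.000e-03  2.820e-01] F [-0.9 -1.  -6.2] T [-0.12  0.46 -0.09] 0.0256
```

Request:
arm_command(
  steps=[
    [[-0.002,0,0],[0,0,0]],
    [[0,0.001,0],[0,0,0]],
    [[0,0,0],[0,0,0]],
    [[0,0,0],[0,0,0]],
  ],
)

```text
time_s: 14.55
position: [0.5071, 0.0069, 0.1709]
eef_rot: [3.141, -0.0, 0.281]
wrist_force: [0.6, -0.2, -6.0]
width: 0.026
```

Request:
arm_command(
  steps=[
    [[0,0.001,0],[0,0,0]],
    [[0,0,0],[0,0,0]],
    [[0,0,0],[0,0,0]],
  ],
)

```text
time_s: 14.8
position: [0.507, 0.0063, 0.1708]
eef_rot: [-3.141, 0.0, 0.281]
wrist_force: [-0.8, 2.3, -6.3]
width: 0.0258
```

```bash
python3 st.py
```

```text
14.8 pos [0.507  0.0063 0.1708] [-3.141  0.     0.281] F [-0.8  2.3 -6.3] T [0.41 0.2  0.03] 0.0258
```

Request:
arm_command(
  steps=[
    [[0,0.001,0],[0,0,0]],
    [[0,0,0],[0,0,0]],
    [[0,0,0],[0,0,0]],
  ],
)

```text
time_s: 15.05
position: [0.5071, 0.0059, 0.1708]
eef_rot: [-3.14, 0.0, 0.281]
wrist_force: [-1.0, 4.5, -4.1]
width: 0.0256
```

```bash
python3 st.py
```

```text
15.05 pos [0.5071 0.0059 0.1708] [-3.14   0.     0.281] F [-1.   4.5 -4.1] T [1.2  0.39 0.08] 0.0256
```

Request:
arm_command(
  steps=[
    [[0,-0.002,0],[0,0,0]],
    [[0,-0.002,0],[0,0,0]],
    [[0,0,0],[0,0,0]],
    [[0,0,0],[0,0,0]],
  ],
)

```text
time_s: 15.38
position: [0.5066, 0.0086, 0.171]
eef_rot: [3.141, -0.0, 0.282]
wrist_force: [0.4, 0.5, -6.6]
width: 0.0259
```

```bash
python3 st.py
```

```text
15.38 pos [0.5066 0.0086 0.171 ] [ 3.141 -0.     0.282] F [ 0.4  0.5 -6.6] T [-0.02  0.08 -0.01] 0.0259
```

Request:
arm_command(
  steps=[
    [[0,-0.001,0],[0,0,0]],
    [[0,0,0],[0,0,0]],
    [[0,0,0],[0,0,0]],
  ],
)

```text
time_s: 15.63
position: [0.5061, 0.0097, 0.1709]
eef_rot: [3.141, -0.0, 0.282]
wrist_force: [-1.3, 0.2, -6.6]
width: 0.0256
```

```bash
python3 st.py
```

```text
15.63 pos [0.5061 0.0097 0.1709] [ 3.141 -0.     0.282] F [-1.3  0.2 -6.6] T [-0.09  0.09 -0.03] 0.0256
```

Request:
arm_command(
  steps=[
    [[0,-0.001,0],[0,0,0]],
    [[0,0,0],[0,0,0]],
    [[0,0,0],[0,0,0]],
  ],
)

```text
time_s: 15.88
position: [0.506, 0.0104, 0.1709]
eef_rot: [3.141, -0.0, 0.282]
wrist_force: [0.8, -1.8, -7.1]
width: 0.0259
```

```bash
python3 st.py
```

```text
15.88 pos [0.506  0.0104 0.1709] [ 3.141 -0.     0.282] F [ 0.8 -1.8 -7.1] T [-0.48 -0.07 -0.03] 0.0259
```

Request:
arm_command(
  steps=[
    [[-0.0006,0.0023,0],[0,0,0]],
    [[0,0,0.001],[0,0,0]],
    [[0,0,0.0007],[0,0,0]],
    [[0,0,0],[0,0,0]],
    [[0,0,0],[0,0,0]],
  ],
)

```text
time_s: 16.3
position: [0.5059, 0.0084, 0.1693]
eef_rot: [3.142, -0.0, 0.281]
wrist_force: [-0.5, -1.2, -3.7]
width: 0.0258
```

```bash
python3 st.py
```

```text
16.3 pos [0.5059 0.0084 0.1693] [ 3.142 -0.     0.281] F [-0.5 -1.2 -3.7] T [-0.13  0.2   0.02] 0.0258
```

Centred now, with a light contact of about 3 N. I'll press slightly more and turn.

Request:
arm_command(
  steps=[
    [[0,0,0.0005],[0,0,0]],
    [[0,0,0],[0,0,0.05]],
    [[0,0,0],[0,0,0.05]],
    [[0,0,0],[0,0,0]],
  ],
)

```text
time_s: 16.63
position: [0.5062, 0.0084, 0.1692]
eef_rot: [3.141, -0.001, 0.18]
wrist_force: [-1.1, 0.1, -0.3]
width: 0.0259
```

Request:
arm_command(
  steps=[
    [[0,0,0],[0,0,0.05]],
    [[0,0,0],[0,0,0.05]],
    [[0,0,0],[0,0,0]],
  ],
)

```text
time_s: 16.88
position: [0.5064, 0.0084, 0.1692]
eef_rot: [3.141, -0.001, 0.081]
wrist_force: [-1.4, 0.1, 0.9]
width: 0.0254
```

Request:
arm_command(
  steps=[
    [[0,0,0],[0,0,0.05]],
    [[0,0,0],[0,0,0.05]],
    [[0,0,0],[0,0,0]],
  ],
)

```text
time_s: 17.13
position: [0.5065, 0.0083, 0.1692]
eef_rot: [3.141, -0.001, -0.018]
wrist_force: [-0.4, -0.1, 1.7]
width: 0.0262
```

Request:
arm_command(
  steps=[
    [[0,0,0],[0,0,0.05]],
    [[0,0,0],[0,0,0.05]],
    [[0,0,0],[0,0,0]],
  ],
)

```text
time_s: 17.38
position: [0.5065, 0.0083, 0.1692]
eef_rot: [3.141, -0.001, -0.117]
wrist_force: [0.2, 0.1, 2.6]
width: 0.0255
```

Request:
arm_command(
  steps=[
    [[0,0,0],[0,0,0.05]],
    [[0,0,0],[0,0,0.05]],
    [[0,0,0],[0,0,0]],
  ],
)

```text
time_s: 17.63
position: [0.5064, 0.0084, 0.1689]
eef_rot: [-3.141, -0.001, -0.217]
wrist_force: [0.5, -0.5, 1.7]
width: 0.0258
```

Request:
arm_command(
  steps=[
    [[0,0,0],[0,0,0.05]],
    [[0,0,0],[0,0,0.05]],
    [[0,0,0],[0,0,0]],
  ],
)

```text
time_s: 17.88
position: [0.5063, 0.0085, 0.1684]
eef_rot: [-3.141, -0.001, -0.316]
wrist_force: [2.5, -0.8, -5.7]
width: 0.0257
```

```bash
python3 st.py
```

```text
17.88 pos [0.5063 0.0085 0.1684] [-3.141e+00 -1.000e-03 -3.160e-01] F [ 2.5 -0.8 -5.7] T [-0.   -0.58 -0.06] 0.0257
```

Fz went back to the hanging weight and z dropped, so the socket is engaging. I'll lower here.

Request:
arm_command(
  steps=[
    [[0,0,0.001],[0,0,0]],
    [[0,0,0.001],[0,0,0]],
    [[0,0,0],[0,0,0]],
  ],
)

```text
time_s: 18.13
position: [0.5065, 0.0085, 0.1666]
eef_rot: [-3.141, -0.001, -0.317]
wrist_force: [4.2, -0.6, -3.1]
width: 0.0253
```

```bash
python3 st.py
```

```text
18.13 pos [0.5065 0.0085 0.1666] [-3.141e+00 -1.000e-03 -3.170e-01] F [ 4.2 -0.6 -3.1] T [ 0.1  -0.68 -0.05] 0.0253
```

Request:
arm_command(
  steps=[
    [[0.0006,-0.0002,0.001],[0,0,0]],
    [[0,0,0.001],[0,0,0.02]],
    [[0,0,0.001],[0,0,0]],
    [[0,0,0],[0,0,0]],
  ],
)

```text
time_s: 18.47
position: [0.5066, 0.0084, 0.1634]
eef_rot: [-3.142, -0.0, -0.338]
wrist_force: [3.7, 1.0, -5.2]
width: 0.0258
```

```bash
python3 st.py
```

```text
18.47 pos [0.5066 0.0084 0.1634] [-3.142 -0.    -0.338] F [ 3.7  1.  -5.2] T [ 0.13 -0.65 -0.05] 0.0258
```

Request:
arm_command(
  steps=[
    [[0.0005,0,0.001],[0,0,0]],
    [[0,0,0.0015],[0,0,0]],
    [[0,0,0.0015],[0,0,0]],
    [[0,0,0.001],[0,0,0]],
    [[0,0,0],[0,0,0]],
  ],
)

```text
time_s: 18.88
position: [0.5068, 0.0084, 0.1585]
eef_rot: [-3.142, 0.0, -0.339]
wrist_force: [1.3, 1.1, -2.5]
width: 0.0258
```

Request:
arm_command(
  steps=[
    [[0,0,0.001],[0,0,0]],
    [[0,0,0.0015],[0,0,0]],
    [[0,0,0.0015],[0,0,0]],
    [[0,0,0.001],[0,0,0]],
    [[0,0,0],[0,0,0]],
  ],
)

```text
time_s: 19.3
position: [0.5068, 0.0083, 0.1536]
eef_rot: [3.142, 0.0, -0.339]
wrist_force: [0.9, 1.6, 0.7]
width: 0.0258
```

```bash
python3 st.py
```

```text
19.3 pos [0.5068 0.0083 0.1536] [ 3.142  0.    -0.339] F [0.9 1.6 0.7] T [ 0.49 -0.06 -0.13] 0.0258
```

Request:
arm_command(
  steps=[
    [[0,-0.0005,0.0005],[0,0,0]],
    [[0,0,0.001],[0,0,0]],
    [[0,0,0.001],[0,0,0]],
    [[0,0,0],[0,0,0]],
  ],
)

```text
time_s: 19.63
position: [0.507, 0.0085, 0.1511]
eef_rot: [3.141, 0.0, -0.338]
wrist_force: [-0.4, 0.8, 3.5]
width: 0.0258
```

```bash
python3 st.py
```

```text
19.63 pos [0.507  0.0085 0.1511] [ 3.141  0.    -0.338] F [-0.4  0.8  3.5] T [ 0.09  0.24 -0.1 ] 0.0258
```

Request:
arm_command(
  steps=[
    [[0,0,0.0005],[0,0,0]],
    [[0,0,0.0005],[0,0,0]],
    [[0,0,0.0005],[0,0,0]],
    [[0,0,0],[0,0,0]],
  ],
)

```text
time_s: 19.97
position: [0.507, 0.0085, 0.1497]
eef_rot: [3.141, 0.0, -0.338]
wrist_force: [-0.5, 0.7, 4.2]
width: 0.0258
```

```bash
python3 st.py
```

```text
19.97 pos [0.507  0.0085 0.1497] [ 3.141  0.    -0.338] F [-0.5  0.7  4.2] T [ 0.07  0.36 -0.09] 0.0258
```

Request:
arm_command(
  steps=[
    [[0,0,0.0005],[0,0,0]],
    [[0,0,0],[0,0,0]],
  ],
)

```text
time_s: 20.13
position: [0.507, 0.0085, 0.1496]
eef_rot: [3.141, 0.0, -0.338]
wrist_force: [-0.7, 0.6, 8.6]
width: 0.0256
```

Request:
arm_command(
  steps=[
    [[0,0,0.0005],[0,0,0]],
    [[0,0,0],[0,0,0]],
  ],
)

```text
time_s: 20.3
position: [0.5071, 0.0086, 0.1496]
eef_rot: [3.141, -0.0, -0.338]
wrist_force: [-3.1, 0.0, 13.5]
width: 0.0257
```

```bash
python3 st.py
```

```text
20.3 pos [0.5071 0.0086 0.1496] [ 3.141 -0.    -0.338] F [-3.1  0.  13.5] T [ 0.06  0.99 -0.18] 0.0257
```

Bottomed at TCP z = 0.1496, which is the expected seat height. Now I'll release the boss, rise and move over the grip.

Request:
arm_command(
  steps=[
    [[0,0,-0.001],[0,0,0]],
    [[0,0,0],[0,0,0]],
    [[0,0,0],[0,0,0]],
    [[0,0,0],[0,0,0]],
    [[0,0,0],[0,0,0]],
    [[0,0,0],[0,0,0]],
    [[0,0,0],[0,0,0]],
  ],
  jaw=0.06,
)

```text
time_s: 20.88
position: [0.507, 0.0087, 0.1495]
eef_rot: [3.141, 0.0, -0.338]
wrist_force: [0.3, 0.4, -0.8]
width: 0.06
```

Request:
arm_command(
  steps=[
    [[0,0,-0.01],[0,0,0]],
    [[0,0,-0.02],[0,0,0]],
    [[0,0,-0.025],[0,0,0]],
    [[0,0,-0.025],[0,0,0]],
    [[0,0,-0.02],[0,0,0]],
    [[0,0,-0.01],[0,0,0]],
    [[0,0,0],[0,0,0]],
    [[0,0,0],[0,0,0]],
  ],
)

```text
time_s: 21.55
position: [0.5072, 0.0087, 0.2598]
eef_rot: [-3.142, -0.001, -0.338]
wrist_force: [0.6, -0.6, -0.8]
width: 0.0601
```

```bash
python3 - <<'E'
from h import *
np.set_printoptions(precision=4,suppress=True,linewidth=150)
c=cam("wrist");save(c,'w4');P=cloud(c);np.save('w4.npy',P)
z=P[...,2]
def reg(n,z0,z1,pred):
    m=(z>z0)&(z<z1)&(np.hypot(P[...,0]-.5064,P[...,1]-.0073)<.13)
    q=P[m];q=q[pred(q)][:,:2].astype(np.float32)
    if len(q)>3: print(n,len(q),q.mean(0),cv2.minAreaRect(q))
reg('boss',.178,.195,lambda q:np.hypot(q[:,0]-.5064,q[:,1]-.0073)<.03)
reg('grip',.206,.222,lambda q:np.hypot(q[:,0]-.478,q[:,1]+.073)<.03)
plan(.4782,-.0729,.235,-.338,4)
E
```

```text
boss 1067 [0.5061 0.0092] ((0.5058883428573608, 0.008191054686903954), (0.026012714952230453, 0.02585734613239765), 70.09375)
grip 363 [ 0.4788 -0.0664] ((0.4788743853569031, -0.06645385921001434), (0.011941840872168541, 0.02304438315331936), 70.18457794189453)
pos [0.5065 0.0088 0.2589] [ 3.141  0.001 -0.338] F [ 0.3  0.2 -0. ] w 0.0597 t 21.6
d(cur axes) [0.0005 0.0864 0.0239] d(target axes) [0.0004 0.0864 0.0239] rv [ 0.0004  0.0012 -0.0005] per row/4 [0.0001 0.0216 0.006 ] [ 0.0001  0.0003 -0.0001]
```

View pics/w4.png

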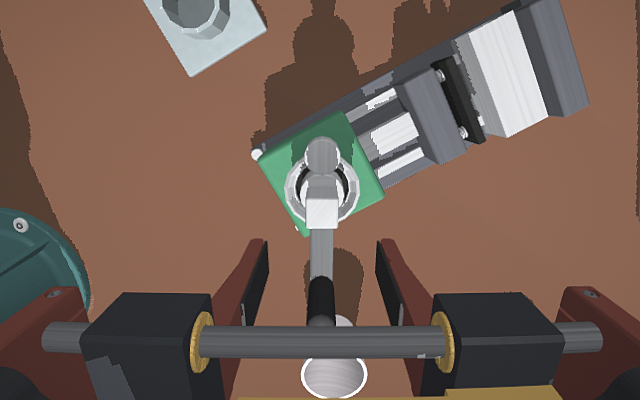

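The crank is seated. The boss is at (322,212), the grip at (321,300), the jaw at (425,118), the pad at (462,98) and the stub at (505,72). The tin is well below the tool. I'll move to the grip and compute the jaw profile.

Request:
arm_command(
  steps=[
    [[0,0.015,0],[0,0,0]],
    [[0,0.025,0],[0,0,0]],
    [[0,0.025,0],[0,0,0]],
    [[0,0.021,0],[0,0,0]],
    [[0,0,0.02],[0,0,0]],
    [[0,0,0.025],[0,0,0]],
    [[0,0,0.025],[0,0,0]],
    [[0,0,0.015],[0,0,0]],
    [[0,0,0.003],[0,0,0]],
    [[0,0,0],[0,0,0]],
  ],
)

```text
time_s: 22.43
position: [0.4766, -0.0719, 0.1696]
eef_rot: [3.141, 0.005, -0.339]
wrist_force: [0.2, 0.9, 0.7]
width: 0.0602
```

```bash
cat > prof.py <<'E'
from h import *
def prof(P,ax=(.5064,.0073),yaw=.1583,off=(0,0)):
    dx=P[...,0]-ax[0]-off[0];dy=P[...,1]-ax[1]-off[1]
    X=dx*np.cos(yaw)+dy*np.sin(yaw);Y=-dx*np.sin(yaw)+dy*np.cos(yaw)
    m=(abs(Y)<40e-3)&(X>.1)&(X<.3)&(P[...,2]>0)
    out=[]
    for a in np.arange(.13,.29,.003):
        k=m&(X>=a)&(X<a+.003)
        out.append((int(round(a*1000)),int(np.median(P[...,2][k])*1000) if k.sum()>5 else -1,int(k.sum())))
    return out
if __name__=="__main__":
    print(prof(np.load('w4.npy')))
    print(prof(cloud(cam('top'))))
    exec(open('st.py').read())
E
python3 prof.py
```

```text
[(130, 70, 212), (133, 70, 212), (136, 70, 217), (139, 70, 212), (142, 70, 210), (145, 70, 216), (148, 70, 211), (151, 70, 209), (154, 69, 51), (157, -1, 0), (160, 48, 10), (163, 47, 47), (166, 46, 92), (169, 53, 965), (172, 66, 209), (175, 66, 213), (178, 66, 113), (181, -1, 0), (184, -1, 0), (187, -1, 0), (190, -1, 0), (193, -1, 0), (196, -1, 4), (199, 12, 71), (202, 40, 1495), (205, 61, 212), (208, 61, 207), (211, 61, 213), (214, 61, 216), (217, 61, 216), (220, 61, 212), (223, 61, 203), (226, 61, 223), (229, 61, 213), (232, 61, 210), (235, 61, 218), (238, 61, 213), (241, 61, 209), (244, 61, 220), (247, 61, 211), (250, 61, 222), (253, 74, 1344), (256, 86, 301), (259, 86, 245), (262, 86, 243), (265, 86, 232), (268, 86, 259), (271, 86, 237), (274, 86, 242), (277, 86, 245), (280, 86, 212), (283, 85, 30), (286, -1, 0), (289, -1, 0)]
[(130, 71, 27), (133, 72, 26), (136, 72, 26), (139, 72, 33), (142, 71, 24), (145, 71, 29), (148, 72, 29), (151, 72, 28), (154, 71, 28), (157, -1, 4), (160, -1, 4), (163, 51, 7), (166, 15, 22), (169, 35, 45), (172, 54, 70), (175, 67, 31), (178, 67, 25), (181, 66, 8), (184, -1, 0), (187, -1, 0), (190, 14, 13), (193, 13, 27), (196, 15, 21), (199, 13, 25), (202, 17, 44), (205, 42, 91), (208, 62, 27), (211, 63, 27), (214, 63, 27), (217, 62, 25), (220, 63, 28), (223, 62, 26), (226, 62, 27), (229, 62, 31), (232, 63, 24), (235, 63, 28), (238, 63, 23), (241, 63, 30), (244, 63, 26), (247, 63, 27), (250, 63, 27), (253, 62, 31), (256, 78, 77), (259, 88, 29), (262, 88, 30), (265, 88, 28), (268, 88, 25), (271, 88, 26), (274, 88, 29), (277, 88, 26), (280, 88, 27), (283, 86, 26), (286, -1, 1), (289, -1, 0)]
22.48 pos [ 0.4778 -0.0722  0.1709] [ 3.141e+00  2.000e-03 -3.390e-01] F [ 0.1 -0.7  1. ] T [-0.07  0.09 -0.04] 0.0598
```

Request:
arm_command(
  steps=[
    [[0,0,0],[0,0,0]],
    [[0,0,0],[0,0,0]],
    [[0,0,0],[0,0,0]],
    [[0,0,0],[0,0,0]],
    [[0,0,0],[0,0,0]],
    [[0,0,0],[0,0,0]],
    [[0,0,0],[0,0,0]],
    [[0,0,0],[0,0,0]],
  ],
  jaw=0.0,
  squeeze=25,
)

```text
time_s: 23.15
position: [0.4784, -0.0725, 0.1719]
eef_rot: [3.141, 0.0, -0.338]
wrist_force: [-1.3, -0.9, 3.1]
width: 0.0234
```

```bash
python3 st.py; python3 - <<'E'
import numpy as np
f=np.arange(0,3.61,.1);x=np.round(-.085*np.sin(f),4);y=np.round(.085*np.cos(f),4)
for i in range(0,35,5): print(f[i].round(1),[[float(round(x[j+1]-x[j],4)),float(round(y[j+1]-y[j],4))] for j in range(i,i+5)])
E
```

```text
23.15 pos [ 0.4784 -0.0725  0.1719] [ 3.141  0.    -0.338] F [-1.3 -0.9  3.1] T [-0.1   0.3   0.02] 0.0234
0.0 [[-0.0085, -0.0004], [-0.0084, -0.0013], [-0.0082, -0.0021], [-0.008, -0.0029], [-0.0077, -0.0037]]
0.5 [[-0.0072, -0.0044], [-0.0068, -0.0052], [-0.0062, -0.0058], [-0.0056, -0.0064], [-0.0049, -0.0069]]
1.0 [[-0.0043, -0.0073], [-0.0034, -0.0078], [-0.0027, -0.0081], [-0.0019, -0.0083], [-0.001, -0.0084]]
1.5 [[-0.0002, -0.0085], [0.0007, -0.0085], [0.0015, -0.0083], [0.0024, -0.0082], [0.0031, -0.0079]]
2.0 [[0.0039, -0.0075], [0.0047, -0.0071], [0.0053, -0.0066], [0.006, -0.0061], [0.0065, -0.0054]]
2.5 [[0.0071, -0.0047], [0.0075, -0.004], [0.0078, -0.0033], [0.0082, -0.0024], [0.0083, -0.0016]]
3.0 [[0.0085, -0.0008], [0.0085, 0.0], [0.0084, 0.001], [0.0083, 0.0017], [0.0081, 0.0026]]
```

Request:
arm_command(
  steps=[
    [[-0.0085,-0.0004,0],[0,0,0]],
    [[-0.0084,-0.0013,0],[0,0,0]],
    [[-0.0082,-0.0021,0],[0,0,0]],
    [[-0.008,-0.0029,0],[0,0,0]],
    [[-0.0077,-0.0037,0],[0,0,0]],
    [[0,0,0],[0,0,0]],
  ],
)

```text
time_s: 23.65
position: [0.4429, -0.0484, 0.172]
eef_rot: [3.141, -0.002, -0.338]
wrist_force: [1.8, -2.0, 1.8]
width: 0.0237
```

```bash
python3 st.py
```

```text
23.65 pos [ 0.4429 -0.0484  0.172 ] [ 3.141e+00 -2.000e-03 -3.380e-01] F [ 1.8 -2.   1.8] T [-0.54 -0.37  0.03] 0.0237
```

Request:
arm_command(
  steps=[
    [[-0.0072,-0.0044,0],[0,0,0]],
    [[-0.0068,-0.0052,0],[0,0,0]],
    [[-0.0062,-0.0058,0],[0,0,0]],
    [[-0.0056,-0.0064,0],[0,0,0]],
    [[-0.0049,-0.0069,0],[0,0,0]],
    [[-0.0043,-0.0073,0],[0,0,0]],
    [[-0.0034,-0.0078,0],[0,0,0]],
    [[-0.0027,-0.0081,0],[0,0,0]],
    [[-0.0019,-0.0083,0],[0,0,0]],
    [[-0.001,-0.0084,0],[0,0,0]],
  ],
)

```text
time_s: 24.48
position: [0.4242, 0.0297, 0.1718]
eef_rot: [3.139, -0.0, -0.337]
wrist_force: [0.0, -5.8, 3.4]
width: 0.0234
```

```bash
python3 st.py
```

```text
24.48 pos [0.4242 0.0297 0.1718] [ 3.139 -0.    -0.337] F [ 0.  -5.8  3.4] T [-1.5  -0.15 -0.05] 0.0234
```

Request:
arm_command(
  steps=[
    [[-0.0002,-0.0085,0],[0,0,0]],
    [[0.0007,-0.0085,0],[0,0,0]],
    [[0.0015,-0.0083,0],[0,0,0]],
    [[0.0024,-0.0082,0],[0,0,0]],
    [[0.0031,-0.0079,0],[0,0,0]],
    [[0.0039,-0.0075,0],[0,0,0]],
    [[0.0047,-0.0071,0],[0,0,0]],
    [[0.0053,-0.0066,0],[0,0,0]],
    [[0.006,-0.0061,0],[0,0,0]],
    [[0.0065,-0.0054,0],[0,0,0]],
  ],
)

```text
time_s: 25.32
position: [0.4773, 0.0891, 0.1713]
eef_rot: [3.138, 0.007, -0.338]
wrist_force: [-7.5, 0.0, 12.5]
width: 0.0231
```

```bash
python3 st.py; python3 prof.py | sed -n 2p; python3 -c "
from h import *
p=np.array(arm.observe()['position'])[:2]-[.5064,.0073];print(np.hypot(*p),np.arctan2(p[1],p[0]))"
```

```text
25.32 pos [0.4773 0.0891 0.1713] [ 3.138  0.007 -0.338] F [-7.5  0.  12.5] T [-0.6   1.54  0.  ] 0.0231
[(130, 18, 27), (133, 17, 25), (136, 20, 25), (139, 19, 28), (142, 45, 82), (145, 72, 34), (148, 72, 24), (151, 72, 28), (154, 72, 27), (157, 71, 28), (160, 71, 26), (163, 71, 30), (166, 72, 32), (169, 71, 24), (172, 72, 29), (175, 71, 25), (178, 69, 8), (181, -1, 0), (184, 48, 12), (187, 15, 12), (190, 31, 53), (193, 55, 71), (196, 68, 30), (199, 67, 23), (202, 65, 14), (205, 62, 33), (208, 62, 27), (211, 62, 27), (214, 63, 30), (217, 64, 25), (220, 64, 26), (223, 63, 27), (226, 62, 26), (229, 63, 28), (232, 63, 31), (235, 63, 25), (238, 62, 27), (241, 62, 25), (244, 63, 26), (247, 63, 25), (250, 63, 28), (253, 63, 32), (256, 80, 77), (259, 87, 29), (262, 87, 24), (265, 87, 31), (268, 88, 27), (271, 88, 27), (274, 87, 26), (277, 87, 24), (280, 87, 35), (283, 88, 21), (286, -1, 2), (289, -1, 0)]
0.08656309333170453 1.8880124755040972
```

Request:
arm_command(
  steps=[
    [[0.0071,-0.0047,-0.0005],[0,0,0]],
    [[0.0075,-0.004,-0.0003],[0,0,0]],
    [[0.0078,-0.0033,0],[0,0,0]],
    [[0.0082,-0.0024,0],[0,0,0]],
    [[0,0,0],[0,0,0]],
    [[0,0,0],[0,0,0]],
  ],
)

```text
time_s: 25.87
position: [0.5121, 0.0934, 0.1718]
eef_rot: [3.141, 0.006, -0.339]
wrist_force: [-3.2, 2.1, 4.8]
width: 0.0233
```

```bash
python3 st.py; python3 -c "
from h import *
p=np.array(arm.observe()['position'])[:2]-[.5064,.0073];a=np.arctan2(p[1],p[0]);print(np.hypot(*p),a,2*np.pi-a-1.914)"; python3 prof.py | sed -n 2p
```

```text
25.87 pos [0.5121 0.0934 0.1718] [ 3.141  0.006 -0.339] F [-3.2  2.1  4.8] T [0.32 0.78 0.05] 0.0233
0.08632016079775384 1.50473566760296 2.864449639576627
[(130, 38, 19), (133, 28, 18), (136, 17, 28), (139, 19, 24), (142, 19, 26), (145, 37, 34), (148, 57, 83), (151, 71, 28), (154, 71, 30), (157, 70, 25), (160, 72, 31), (163, 72, 26), (166, 72, 25), (169, 71, 28), (172, 72, 27), (175, 73, 29), (178, 72, 26), (181, 70, 16), (184, -1, 0), (187, 47, 9), (190, 48, 8), (193, 46, 82), (196, 66, 38), (199, 67, 27), (202, 68, 23), (205, 62, 26), (208, 62, 26), (211, 62, 25), (214, 63, 31), (217, 63, 21), (220, 63, 33), (223, 62, 23), (226, 63, 29), (229, 63, 25), (232, 63, 26), (235, 62, 28), (238, 63, 24), (241, 62, 28), (244, 63, 30), (247, 63, 28), (250, 63, 23), (253, 64, 31), (256, 79, 78), (259, 87, 27), (262, 88, 28), (265, 88, 28), (268, 88, 26), (271, 87, 25), (274, 87, 30), (277, 87, 28), (280, 88, 28), (283, 87, 22), (286, -1, 3), (289, -1, 0)]
```

```bash
cat > gap.py <<'E'
from h import *
import sys
def gap(P,yaw=.1583,ax=(.5064,.0073)):
    dx=P[...,0]-ax[0];dy=P[...,1]-ax[1]
    X=dx*np.cos(yaw)+dy*np.sin(yaw);Y=-dx*np.sin(yaw)+dy*np.cos(yaw);Z=P[...,2]
    m=(abs(Y)<.035)&(X>.1)&(X<.3)
    def span(z0,z1,x0,x1):
        k=m&(Z>z0)&(Z<z1)&(X>x0)&(X<x1); return np.round(np.percentile(X[k],[1,3,50,97,99])*1000,1).tolist()+[int(k.sum())] if k.sum()>20 else None
    print('jaw',span(.068,.078,.12,.189)); print('pad',span(.0645,.0695,.185,.21));print('padB',span(.05,.0695,.185,.21));print('stub',span(.055,.0635,.2,.26)); print('anvil',span(.083,.092,.24,.3))
if __name__=="__main__":
    for n in sys.argv[1:]: print(n);gap(cloud(cam(n)))
E
python3 - <<'E'
from h import *;c=cam('wrist');save(c,'w5')
from gap import gap
print('w4');gap(np.load('w4.npy'))
E
python3 gap.py top wrist scene
```

```text
w4
jaw [120.8, 121.6, 137.7, 153.9, 161.9, 2156]
pad None
padB [202.6, 202.9, 204.4, 209.6, 209.9, 713]
stub [203.2, 203.7, 228.5, 254.6, 255.3, 3405]
anvil [253.8, 254.3, 267.5, 282.1, 283.0, 2187]
top
jaw [148.0, 148.9, 165.8, 181.9, 182.5, 275]
pad [195.3, 195.4, 200.7, 209.1, 209.4, 63]
padB [193.0, 194.8, 200.7, 209.4, 209.7, 115]
stub [206.7, 207.6, 231.1, 256.4, 257.0, 226]
anvil [255.8, 256.6, 270.0, 284.7, 285.6, 232]
wrist
jaw [146.4, 147.0, 162.8, 178.9, 179.8, 2874]
pad [192.7, 193.1, 197.4, 202.3, 202.8, 825]
padB [192.5, 192.6, 196.4, 209.4, 209.9, 1803]
stub [205.5, 206.6, 230.4, 254.4, 255.1, 4149]
anvil [253.5, 253.9, 258.5, 269.2, 270.3, 1254]
scene
jaw [150.2, 150.8, 167.1, 183.4, 183.8, 277]
pad [196.2, 196.4, 201.5, 207.8, 208.7, 79]
padB [187.4, 196.3, 203.9, 209.6, 209.8, 128]
stub [205.3, 206.2, 226.4, 248.0, 248.2, 257]
anvil [256.5, 256.8, 271.7, 284.9, 285.6, 276]
```

View pics/w5.png

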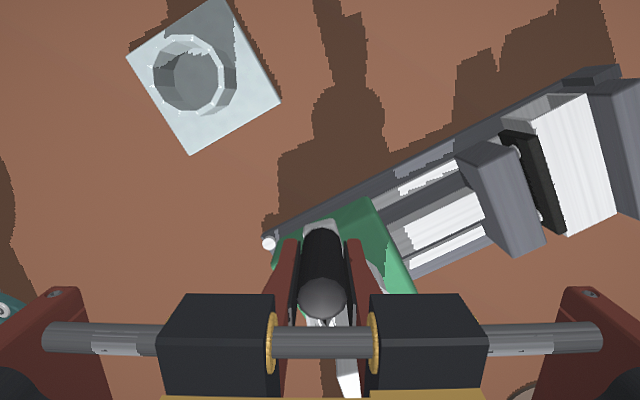

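The wrist view shows the pad at (540,180) next to the stub at (575,165), with the jaw at (505,200) and a gap of about 13 mm. The springs are only just making contact. I'll wind about 0.4 rad more.

Request:
arm_command(
  steps=[
    [[0.0083,-0.0016,0],[0,0,0]],
    [[0.0085,-0.0008,0],[0,0,0]],
    [[0.0085,0,0],[0,0,0]],
    [[0.0084,0.001,0],[0,0,0]],
    [[0,0,0],[0,0,0]],
    [[0,0,0],[0,0,0]],
  ],
)

```text
time_s: 26.62
position: [0.5462, 0.0836, 0.172]
eef_rot: [-3.141, 0.003, -0.339]
wrist_force: [-1.6, 3.3, 3.5]
width: 0.0238
```

```bash
python3 st.py; python3 -c "
from h import *
p=np.array(arm.observe()['position'])[:2]-[.5064,.0073];a=np.arctan2(p[1],p[0]);print(np.hypot(*p),a,2*np.pi-a-1.914)";python3 gap.py top wrist scene
```

```text
26.62 pos [0.5462 0.0836 0.172 ] [-3.141e+00  3.000e-03 -3.390e-01] F [-1.6  3.3  3.5] T [ 0.78  0.61 -0.  ] 0.0238
0.08601164083041736 1.0903170445057422 3.2788682626738446
top
jaw [152.8, 154.1, 176.4, 186.2, 186.6, 139]
pad [185.7, 186.4, 201.3, 208.8, 209.0, 67]
padB [185.8, 186.7, 200.3, 209.4, 209.6, 103]
stub [208.4, 208.9, 233.2, 255.4, 256.6, 202]
anvil [255.9, 256.5, 270.5, 285.3, 286.0, 224]
wrist
jaw [150.6, 151.3, 167.2, 183.4, 184.2, 2930]
pad [194.1, 194.3, 198.8, 203.6, 204.1, 855]
padB [193.7, 194.0, 198.2, 209.5, 209.8, 1648]
stub [206.4, 207.3, 230.9, 254.1, 254.8, 4187]
anvil [254.0, 254.5, 267.6, 282.3, 283.2, 3033]
scene
jaw [154.0, 155.3, 171.7, 187.6, 188.4, 281]
pad [186.3, 187.0, 201.5, 207.0, 207.2, 96]
padB [186.6, 187.0, 201.2, 209.5, 209.7, 175]
stub [206.5, 207.2, 228.1, 247.6, 248.2, 273]
anvil [256.6, 256.9, 271.2, 284.6, 284.9, 275]
```

Request:
arm_command(
  steps=[
    [[0.0083,0.0017,0],[0,0,0]],
    [[0.0081,0.0026,0],[0,0,0]],
    [[0.0031,0.0012,0],[0,0,0]],
    [[0,0,0],[0,0,0]],
    [[0,0,0],[0,0,0]],
    [[0,0,0],[0,0,0]],
  ],
)

```text
time_s: 27.27
position: [0.5631, 0.0718, 0.1722]
eef_rot: [-3.14, 0.002, -0.339]
wrist_force: [-1.5, 4.1, 2.5]
width: 0.0237
```

```bash
python3 st.py; python3 -c "
from h import *
p=np.array(arm.observe()['position'])[:2]-[.5064,.0073];a=np.arctan2(p[1],p[0]);print(np.hypot(*p),a,2*np.pi-a-1.914)";python3 gap.py wrist
```

```text
27.27 pos [0.5631 0.0718 0.1722] [-3.14e+00  2.00e-03 -3.39e-01] F [-1.5  4.1  2.5] T [1.04 0.62 0.03] 0.0237
0.08587235209583308 0.8501537460674404 3.519031561112146
wrist
jaw [153.1, 153.8, 169.8, 185.8, 186.6, 3005]
pad [186.2, 186.9, 198.6, 203.8, 204.1, 918]
padB [186.4, 193.6, 198.5, 209.4, 209.8, 1700]
stub [206.2, 207.2, 230.9, 254.1, 254.8, 4356]
anvil [254.1, 254.6, 267.9, 282.4, 283.3, 3152]
```

The gap is about 8 mm and jaw travel about 36.9 mm, so the springs are about half squeezed. I'll release and lift clear.

Request:
arm_command(
  steps=[
    [[0,0,0],[0,0,0]],
    [[0,0,0],[0,0,0]],
    [[0,0,0],[0,0,0]],
    [[0,0,0],[0,0,0]],
    [[0,0,0],[0,0,0]],
    [[0,0,0],[0,0,0]],
  ],
  jaw=0.06,
)

```text
time_s: 27.82
position: [0.5639, 0.0706, 0.1724]
eef_rot: [3.141, -0.0, -0.339]
wrist_force: [-1.3, -0.2, 0.9]
width: 0.0585
```

Request:
arm_command(
  steps=[
    [[0,0,-0.01],[0,0,0]],
    [[0,0,-0.02],[0,0,0]],
    [[0,0,-0.03],[0,0,0]],
    [[0,0,-0.03],[0,0,0]],
    [[0,0,-0.03],[0,0,0]],
    [[0,0,-0.02],[0,0,0]],
    [[0,-0.02,0],[0,0,0]],
    [[0,-0.03,0],[0,0,0]],
    [[0,0,0],[0,0,0]],
    [[0,0,0],[0,0,0]],
  ],
)

```text
time_s: 28.65
position: [0.5807, 0.1189, 0.3131]
eef_rot: [-3.142, -0.001, -0.337]
wrist_force: [0.3, -0.2, 0.3]
width: 0.0605
```

```bash
python3 st.py; python3 gap.py wrist top; python3 - <<'E'
from h import *
c=cam('wrist');save(c,'w6');P=cloud(c)
d=np.hypot(P[...,0]-.5064,P[...,1]-.0073)
m=(d<.03)&(P[...,2]>.17)&(P[...,2]<.2);print('boss top z (expect .184)',np.median(P[...,2][m]),m.sum())
E
```

```text
28.65 pos [0.5807 0.1189 0.3131] [-3.142e+00 -1.000e-03 -3.370e-01] F [ 0.3 -0.2  0.3] T [-0.08  0.12 -0.01] 0.0605
wrist
jaw [153.4, 154.2, 170.3, 186.4, 187.3, 1292]
pad [186.1, 187.0, 198.8, 203.8, 204.2, 384]
padB [186.7, 187.5, 200.2, 209.5, 209.9, 671]
stub [205.4, 206.3, 230.0, 253.3, 254.5, 1888]
anvil [253.9, 254.4, 268.0, 282.3, 283.0, 1294]
top
jaw [154.7, 155.1, 170.8, 187.9, 188.5, 268]
pad [185.6, 185.9, 200.4, 209.4, 209.6, 70]
padB [185.7, 188.0, 200.5, 209.6, 209.7, 114]
stub [207.8, 208.9, 230.9, 256.4, 257.0, 212]
anvil [256.3, 256.8, 270.6, 285.4, 285.8, 230]
boss top z (expect .184) 0.18327353709240032 680
```

View pics/w6.png

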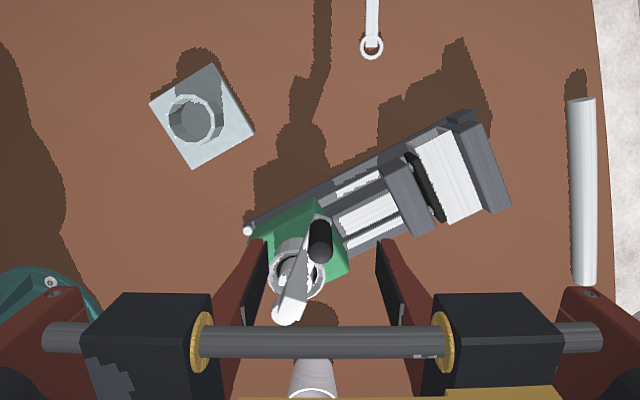

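In the final view the crank is seated in the tube (grip at (320,240)) and the stub at (450,175) is held between pad and anvil, with the tool clear. Handing in.

```bash
python3 -c "
from workcell import arm
print(arm.sign_off())"
```

```text
the job is handed in; nothing more can be done
None
```

The job is done and handed in at about 29 s: the crank is seated on the hex, and the pad holds the box section against the anvil with its springs about half squeezed.

- **Seating:** I gripped the crank by its boss and lifted it out of the stand. My first turn on top of the hex was about 1.3 mm off-centre and did not engage. I felt for the bore walls, re-centred, and turned again with about 3–10 N until it dropped. It then went the full 20 mm down, ending with about 20 N at the bottom, which is over the suggested 5–10 N but well under the 45 N ramming limit.
- **Winding:** I wound it clockwise about 3.5 rad by the black grip, then let go and lifted clear.

**Last checks**

| Check | Measured | Expected |
|---|---|---|
| Boss top height | 183 mm | 184 mm (seated) |
| Jaw travel | about 37 mm | about 37 mm |
| Jaw-to-pad gap, wrist camera, just before release | about 8 mm | 8 mm |
| Force on the arm after release | about zero | zero |

- **Agreement:** the wrist and top cameras differed by 2–3 mm in absolute position, but agreed within about 1 mm once measured from the anvil. That leaves the spring squeeze good to about 1 mm.
- **Not confirmed:** I did not re-measure the tin, spanner and disc at the end. The arm stayed clear of them throughout.

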